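Turn over the glue-up flag

ROBOT

A 6-joint arm with a two-finger parallel gripper is mounted at the origin on the work surface. World frame = base frame: x ahead of the robot, y to its left, z up, the work surface at z = 0. Lengths are in m, angles in rad, forces in N, time in s.
With the tool pointing down it reaches from about 0.35 to 0.85 m from the base axis. Payload 8.1 kg.
Tool frame: the origin (TCP) lies midway between the tips of the shut fingers; the grasp point (between the pads) lies 19 mm behind it (robot.grip_point_offset is the distance from the TCP to the grasp point, in m); z points along the fingers, y is the line along which they close (so a half turn about z gives the same grasp; the last joint's range is limited). The gripper opens to 93 mm and grips with 3 to 60 N. Pads are 15 mm wide; open, the fingers measure 128 mm over their backs; the gripper's body (75 mm by 188 mm) begins 65 mm behind the grasp point.
Start: joints at [-1.373, 0.13, 1.488, -0, 1.523, -0.085], TCP at [0.167, -0.576, 0.219] pointing down, gripper open.
Joint ranges: [-2.96, 2.96], [-0.89, 2.26], [0.02, 2.5], [-1.34, 4.48], [0, 2.73], [-2.66, 2.66]. Speed limits (rad/s): [2.39, 2.39, 2.79, 3.14, 3.14, 3.14].

INTERFACE

Orientations are given as a rotation vector (axis times angle).
In Python, from plant import robot, read_camera, job gives the robot as it stands.
- The arm moves only by the shell command python3 -m inch 'ROWS' [FORCE]. ROWS is JSON, one flat list of numbers, 5 for each row, row after row: the shift along the world's x, y, z in mm, then the turn about the world's z in degrees, then the opening in per cent of the stroke, from 0 (shut) to 100 (fully open). In form: [dx, dy, dz, yaw, hand, dx, dy, dz, yaw, hand, ...]. A call has 1 to 10 rows; each row is the pose to reach, as a shift and turn from the pose commanded when the call began; what a row does not reach only later rows make up. A row lasts 1/12 s, in which the tool goes at most 41.7 mm and 7.16 degrees, less where a joint would pass 70% of its speed; a pose out of reach is approached as far as the arm can. A call with a gripper value outside its range is refused whole. The fingers move at their own pace and stop on an object; FORCE is the grip in N (left out, the last holds). Time passes only in rows, so rows that repeat a pose let the fingers close. It gives the time, the measured TCP pose, the force, the opening and the grip force at its end, in the units of the state.
- robot.read_state(): the state, without advancing time (a new reading comes with each control period).
- read_camera(name): name is "side" or "top"; returns a dict with "image" (420x560x3 uint8, blue, green, red), "K" (3x3 intrinsics, pixels), "extrinsics" (4x4, takes a point from world to camera coordinates). Camera axes: x right, y down, z forward; pixel columns grow to the right and rows downward; lengths in m; the calibration is good to about 2 mm. A picture is of the moment at which its call begins. There is no depth.
- job.close_job(): hands the job in; it is judged then, once.
The state is a dict: "t": time; "q": joint angles; "dq": joint speeds; "joint_torque": joint torques, N m; "tool_pos": TCP position; "orientation": TCP orientation; "force": force on the tool from outside, world axes, zero at the start; "wrist_torque": the same for the moment, N m; "opening": finger opening in m; "gripper_force": force on a finger pad.
Only numpy, scipy, OpenCV 4.12 (cv2) and the standard library are available. Lean on these libraries where they do the work, as an engineer would, in place of code of your own. Each camera call takes 0.05 s, during which the arm holds its last target. There are 200 camera calls.

TASK

The glue on the tins has set, so change the status flag: with your fingertips push the square-bladed flag up and right over on its hinge until it lies flat on the far stop, showing its other face (the two bars). Do not pick up, shove or tip its stand, and leave the round-bladed flag and the other things on the bench alone.

Things in the scene. Friction and masses are not known exactly. Their poses are not given: they have to be found in the camera images.
- flag_square (a joint): Angle of the square flag. 0: level on its near stop, pointing along its stand's own -x (roughly to the robot), disc face up. Grows as the free end rises; pi/2 upright; pi: level on the far stop, pointing along the stand's +x, bars face up. Starts at 0 to 0.25. Stiff hinge (friction 0.06 N m; flag 50 g): it stays where it is left, even half-way; about 1 N at its free edge moves it.
- stand_square: Loose stand of the square flag, about 1.2 kg. Origin: centre of the underside. Steel base 130 (x) x 100 (y) x 14 mm; two cheeks, 24 mm in x, 34 mm over both in y, up to 102 mm. Hinge axis: along own y, 90 mm above the origin. Own x: from near to far stop, within 0.6 rad of world +x. Ledges under the flag, up to 26 mm either side of the hinge, stop it.
- square_hinge (a point): Middle of the square flag's hinge axis, 90 mm above the bench; axes as the stand's.
- square_edge (a point): Middle of the square flag's free edge (mid-thickness), 115 mm from the hinge axis; moves with the flag. The flag: 6 mm light wood, mid-plane through the hinge axis, a 16 mm wide arm, then a square blade 70 x 70 mm (45 to 115 mm from the axis). One face bears a flat dark disc, the other two flat dark bars. Site z: normal of the disc face. Below the blade: free space, base plate, bench.
- flag_round (a joint): Angle of the round flag. 0: level on its near stop, pointing along its stand's own -x (roughly to the robot), disc face up. Grows as the free end rises; pi/2 upright; pi: level on the far stop, pointing along the stand's +x, bars face up. Starts at 0 to 0.25. Stiff hinge (friction 0.06 N m; flag 50 g): it stays where it is left, even half-way; about 1 N at its free edge moves it.
- stand_round: Loose stand of the round flag, about 1.2 kg. Origin: centre of the underside. Steel base 130 (x) x 100 (y) x 14 mm; two cheeks, 24 mm in x, 34 mm over both in y, up to 102 mm. Hinge axis: along own y, 90 mm above the origin. Own x: from near to far stop, within 0.6 rad of world +x. Ledges under the flag, up to 26 mm either side of the hinge, stop it.
- round_edge (a point): Middle of the round flag's free edge (mid-thickness), 115 mm from the hinge axis; moves with the flag. The flag: 6 mm light wood, mid-plane through the hinge axis, a 16 mm wide arm, then a round blade 70 mm across (45 to 115 mm from the axis). One face bears a flat dark disc, the other two flat dark bars. Site z: normal of the disc face. Below the blade: free space, base plate, bench.
- tins: Bystander: two steel food tins 75 mm across and 110 mm high, side by side along their y (153 mm overall), joined by brass hinges. Origin: centre of the underside.
- glue: Bystander: white glue bottle, 60 mm across, 155 mm high with its nozzle. Origin: centre of the underside.
- spool: Bystander: wooden thread spool, 40 mm across, 50 mm high, standing. Origin: centre of the underside.
- weight: Bystander: steel disc weight, 64 mm across, 24 mm high. Origin: centre of the underside.
Not all that is in view belongs to the job. What is shaped like the stand_square but green is not meant.

How it is judged:
By the outcome, as a careful person would: the job done as asked, in the order asked, and still so for the second after the job is handed in, with the robot touching nothing.
It also fails if it takes over 48 s, if anything falls off the work surface, if the arm or the gripper's body presses on something with over 40 N, if the wrist force passes 120 N, or if a joint passes its speed limit or range.

## Working session

There is one attempt and no reset: what is moved stays moved. The work goes in short steps, Python scripts to look and compute and a shell command to move; the robot and the scene stay as the last step left them, time stands still between calls to the robot, and variables do not carry over. Pictures are saved under pics/ and viewed, at most 10 in all, crops included, and the job is handed in when it is done.

```bash
mkdir -p pics; ls; python3 - <<'E'
from plant import robot, read_camera
import cv2, numpy as np
ims=[]
for n in("top","side"):
    c=read_camera(n); cv2.imwrite(f"pics/{n}0.png",c["image"]); np.savez(f"{n}0.npz",**c)
    print(n,c["K"].round(1).tolist(),c["extrinsics"].round(3).tolist())
s=robot.read_state();print(s["t"],s["tool_pos"],s["orientation"],s["opening"])
E
```

```text
pics
top [[531.2, 0.0, 273.7], [0.0, 531.2, 198.9], [0.0, 0.0, 1.0]] [[0.004, -1.0, 0.003, 0.022], [-0.996, -0.005, -0.088, 0.476], [0.088, -0.002, -0.996, 1.836], [0.0, 0.0, 0.0, 1.0]]
side [[532.3, 0.0, 274.4], [0.0, 532.3, 204.8], [0.0, 0.0, 1.0]] [[0.762, -0.647, 0.017, -0.336], [-0.383, -0.473, -0.794, 0.225], [0.521, 0.598, -0.608, 1.564], [0.0, 0.0, 0.0, 1.0]]
0.1 [ 0.16735124 -0.5756557   0.21768781] [-3.10860523e+00 -4.42455627e-01  1.40461971e-04] 0.09293607087318768
```

View pics/top0.png

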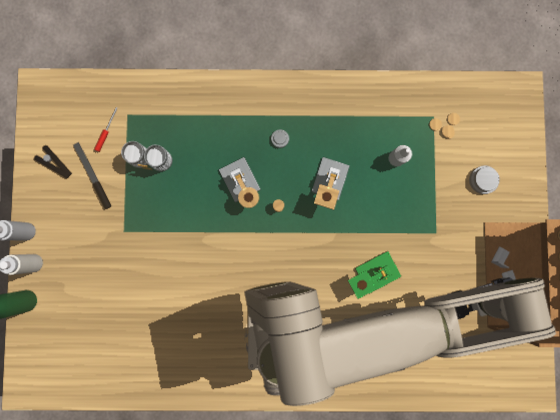

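View pics/side0.png

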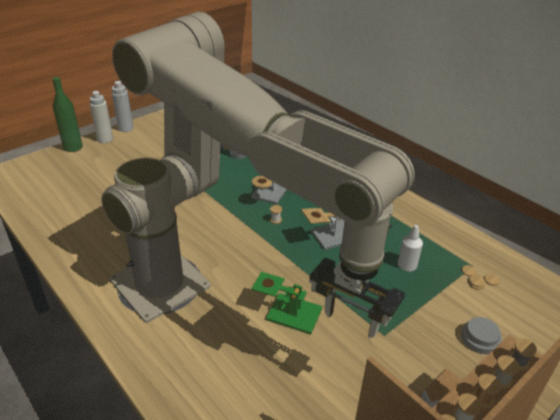

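The top view shows three candidates: a round blade at (248,198), a square blade on a grey stand at (326,197), and a green stand at (375,275). The square one at (326,197) fits the description. I'll confirm it in a crop.

```bash
python3 - <<'E'
import cv2, numpy as np
a=cv2.imread("pics/top0.png")[145:225,290:370]; b=cv2.imread("pics/side0.png")[190:270,280:360]
cv2.imwrite("pics/crop0.png",np.hstack([cv2.resize(i,(400,400),interpolation=cv2.INTER_CUBIC) for i in(a,b)]))
E
```

```text
(no output)
```

View pics/crop0.png

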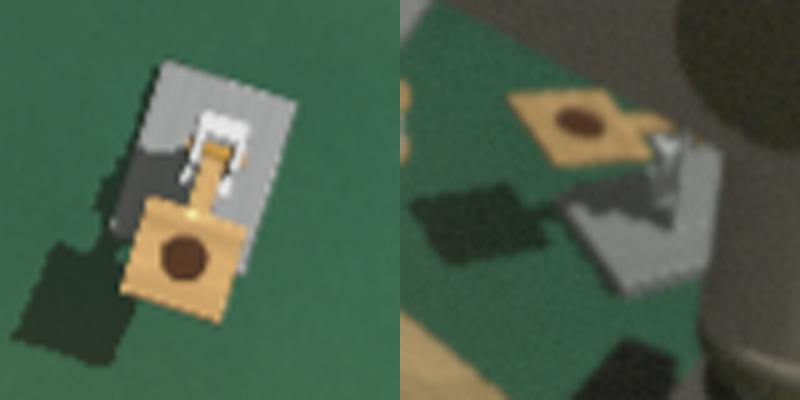

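The crop confirms it: a square blade with its disc face up on a grey stand, base centre at about (331,178) and blade centre at about (327,197) in the top view. The blade is also clear in the side view.

```bash
cat > h.py <<'E'
import numpy as np, cv2
def load(n): 
    d=np.load(n); return d["K"],d["extrinsics"]
def plane(K,E,uv,z):
    R,t=E[:3,:3],E[:3,3]; c=-R.T@t; d=R.T@np.linalg.inv(K)@[*uv,1]
    return c+d*(z-c[2])/d[2]
def tri(A,B,a,b):
    X=cv2.triangulatePoints(A[0]@A[1][:3],B[0]@B[1][:3],np.array(a,float).reshape(2,1),np.array(b,float).reshape(2,1)); return (X[:3]/X[3]).ravel()
E
python3 - <<'E'
from h import *
T=load("top0.npz");S=load("side0.npz")
b=[(323,157),(349.4,165.4),(339,199.4),(312.4,191)]
P=np.array([plane(*T,p,.014) for p in b]);print(P.round(3).tolist(),"centre",P.mean(0))
print("sides",[np.linalg.norm(P[i]-P[i-1]).round(3) for i in range(4)])
d=(P[0]+P[1]-P[2]-P[3]);print("yaw",np.arctan2(d[1],d[0]))
def blade(f,x0,y0,x1,y1):
    im=cv2.imread(f); h=cv2.cvtColor(im,cv2.COLOR_BGR2HSV); m=cv2.inRange(h,(5,70,110),(28,255,255))
    k=np.zeros_like(m);k[y0:y1,x0:x1]=m[y0:y1,x0:x1]
    k=cv2.morphologyEx(cv2.morphologyEx(k,cv2.MORPH_CLOSE,np.ones((7,7))),cv2.MORPH_OPEN,np.ones((7,7)))
    c=max(cv2.findContours(k,0,2)[0],key=cv2.contourArea); return cv2.boxPoints(cv2.minAreaRect(c)),cv2.approxPolyDP(c,3,True)[:,0].tolist()
print(blade("pics/top0.png",305,178,350,215));print(blade("pics/side0.png",295,203,332,228))
tc=[(319.6,184.4),(339,191),(334.4,209.6),(314,203.2)]   # hinge-left, hinge-right, edge-right, edge-left
sc=[(321,207.6),(330,222),(311,223),(302,209)]
# top: hinge side far(+x); left = +y
for a,b2 in zip(tc,sc): print(tri(T,S,a,b2).round(3))
for z in(.09,.1,.11): print(z,[plane(*T,p,z)[:2].round(3).tolist() for p in tc])
E
```

```text
[[0.626, -0.149, 0.014], [0.597, -0.242, 0.014], [0.476, -0.205, 0.014], [0.505, -0.111, 0.014]] centre [ 0.5510598  -0.17695616  0.014     ]
sides [np.float64(0.127), np.float64(0.098), np.float64(0.126), np.float64(0.098)]
yaw -0.3018261067080575
(array([[316., 184.],
       [337., 184.],
       [337., 207.],
       [316., 207.]], dtype=float32), [[319, 184], [316, 203], [334, 207], [337, 190], [333, 184]])
(array([[306., 208.],
       [329., 208.],
       [329., 222.],
       [306., 222.]], dtype=float32), [[306, 209], [311, 222], [329, 221], [329, 213], [320, 208]])
[ 0.52  -0.131  0.099]
[ 0.498 -0.196  0.092]
[ 0.434 -0.177  0.11 ]
[ 0.456 -0.11   0.113]
0.09 [[0.52, -0.13], [0.498, -0.195], [0.435, -0.18], [0.456, -0.111]]
0.1 [[0.519, -0.129], [0.497, -0.194], [0.434, -0.178], [0.455, -0.11]]
0.11 [[0.518, -0.128], [0.496, -0.193], [0.434, -0.177], [0.455, -0.11]]
```

Measurements agree: base 127 x 98 mm, centre (0.551, -0.177), yaw -0.302, blade edge at z≈0.112 (angle about 0.19). The tool can't tilt, so I'll take the blade lightly by its side edges with the fingertips, lift it, then push it over. First I move above it.

```bash
python3 -m inch '[30,43,5,-3.5,100,60,86,5,-7,100,90,129,5,-11,100,120,172,5,-15,100,150,215,5,-19,100,180,258,5,-23,100,210,301,5,-26,100,240,345,5,-29,100,270,388,5,-32,100,295,427,5,-33.5,100]' 5
python3 -m inch '[0,0,0,0,100,0,0,0,0,100,0,0,0,0,100]'
python3 - <<'E'
from plant import robot, read_camera
import cv2
from scipy.spatial.transform import Rotation as R
import numpy as np
s=robot.read_state();y=R.from_rotvec(s["orientation"]).as_matrix()[:,1];print(s["t"],s["tool_pos"],np.degrees(np.arctan2(y[1],y[0])),s["force"])
E
```

```text
t: 0.93
tool_pos: [0.4055, -0.2321, 0.2234]
orientation: [-3.105, 0.477, 0.0]
force: [1.0, -0.1, -0.5]
opening: 0.0931
gripper_force: 0.0
t: 1.18
tool_pos: [0.4047, -0.2342, 0.2233]
orientation: [3.106, -0.47, -0.001]
force: [0.2, 0.2, -0.1]
opening: 0.093
gripper_force: 0.0
1.1833 [ 0.40473113 -0.23418298  0.22333589] -107.20267072231717 [ 0.16603491  0.24662472 -0.14788156]
```

```bash
python3 -m inch '[19,28,0,0,100,38,56,0,0,100,57,85,0,0,100,57,85,0,0,100,57,85,-20,0,100,57,85,-40,0,100,57,85,-60,0,100,57,85,-75,0,100,57,85,-75,0,100,57,85,-75,0,100]'
python3 - <<'E'
from plant import robot, read_camera
import cv2, numpy as np
ims=[]
for n,(x,y) in dict(top=(327,197),side=(316,215)).items():
    c=read_camera(n)["image"];cv2.imwrite(f"pics/{n}1.png",c);ims.append(cv2.resize(c[y-50:y+50,x-50:x+50],(400,400),interpolation=2))
cv2.imwrite("pics/crop1.png",np.hstack(ims))
E
```

```text
t: 2.02
tool_pos: [0.4607, -0.1504, 0.1479]
orientation: [-3.105, 0.476, 0.004]
force: [0.3, -0.8, 0.3]
opening: 0.0928
gripper_force: 0.0
```

View pics/crop1.png

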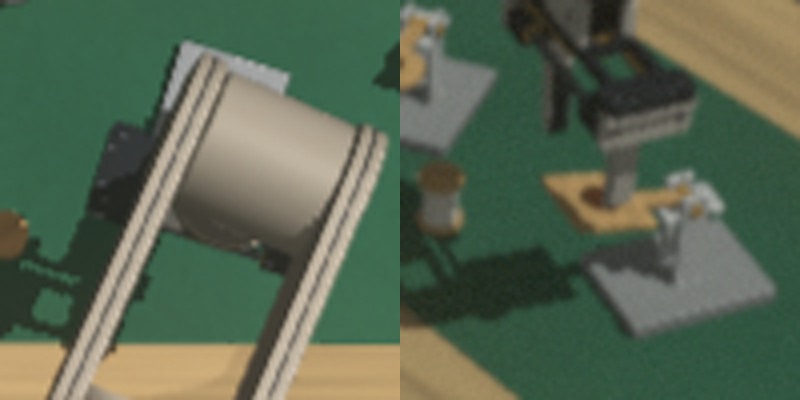

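The side view shows the near finger above the blade's right side, clear of the stand. I'll trim sideways, descend and close gently.

```bash
python3 -m inch '[1,2,0,0,100,1,2,-15,0,100,1,2,-30,0,100,1,2,-45,0,100,1,2,-57,0,100,1,2,-57,0,100,1,2,-57,0,100]'
python3 -m inch '[0,0,0,0,85,0,0,0,0,80,0,0,0,0,75,0,0,0,0,72,0,0,0,0,70,0,0,0,0,70,0,0,0,0,70]' 5
```

```text
t: 2.7
tool_pos: [0.4629, -0.147, 0.0917]
orientation: [-3.106, 0.472, 0.001]
force: [0.3, 0.3, 0.2]
opening: 0.0933
gripper_force: 0.0
t: 3.28
tool_pos: [0.4632, -0.1474, 0.0919]
orientation: [3.105, -0.473, 0.001]
force: [-0.1, -2.7, 0.5]
opening: 0.0699
gripper_force: 5.0
```

```bash
python3 -m inch '[0,-2,0,0,70,2,-2.5,9,0,70,5,-3.5,19,0,70,9,-5,27,0,70,13.5,-6,35,0,70,19,-8,43,0,70,25,-10,50,0,70,32,-12,56,0,70,39,-14,61,0,70,39,-14,61,0,70]'
python3 - <<'E'
from plant import robot, read_camera
import cv2, numpy as np
c=read_camera("side")["image"];x,y=316,205
cv2.imwrite("pics/crop2.png",cv2.resize(c[y-50:y+50,x-50:x+50],(500,500),interpolation=2))
E
```

```text
t: 4.12
tool_pos: [0.5039, -0.162, 0.1544]
orientation: [3.105, -0.472, 0.004]
force: [-1.1, 1.2, 3.6]
opening: 0.07
gripper_force: 5.0
```

View pics/crop2.png

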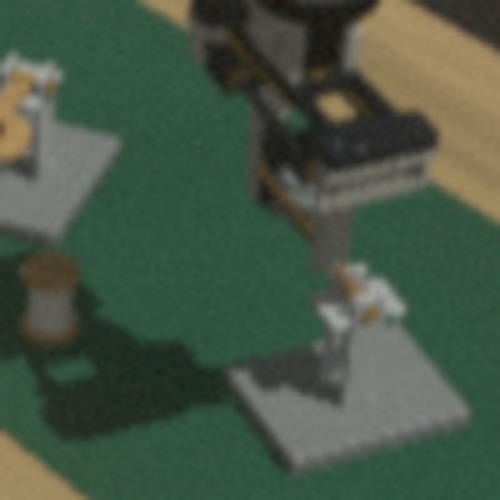

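The side view shows the flag steeply raised between the fingertips and the stand where it was. I carry on over the top.

```bash
python3 -m inch '[8,-2.5,4.5,0,70,16,-5,8.5,0,70,25,-7.5,11.5,0,70,33.5,-10.5,13.5,0,70,42.5,-13,14.5,0,70,51.5,-16,15,0,70,60,-19,14,0,70,69,-21.5,12.5,0,70,77.5,-24,10,0,70,86,-27,6.5,0,70]'
python3 -m inch '[8,-2.5,-4.5,0,70,15.5,-4.5,-9.5,0,70,22.5,-7,-15.5,0,70,29,-9,-22,0,70,35,-10.5,-29,0,70,40,-12,-37,0,70,44,-13.5,-45.5,0,70,47.5,-14.5,-54,0,70,47.5,-14.5,-54,0,70,47.5,-14.5,-54,0,70]'
python3 - <<'E'
from plant import robot, read_camera
import cv2, numpy as np
c=read_camera("side")["image"];x,y=330,205
cv2.imwrite("pics/crop3.png",cv2.resize(c[y-50:y+50,x-50:x+50],(500,500),interpolation=2))
E
```

```text
t: 5.0
tool_pos: [0.589, -0.1888, 0.1597]
orientation: [3.105, -0.472, 0.002]
force: [0.9, -0.8, 3.8]
opening: 0.07
gripper_force: 5.0
t: 5.83
tool_pos: [0.6366, -0.2038, 0.1051]
orientation: [3.104, -0.473, 0.004]
force: [3.4, -3.8, 1.3]
opening: 0.0701
gripper_force: 5.0
```

View pics/crop3.png

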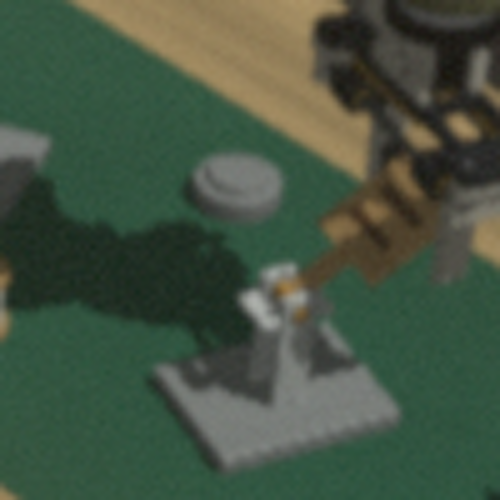

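The bars face now shows, with the flag at about 2.8 rad and the stand in place. I'll release, rise, shut the fingers and press down the last bit.

```bash
python3 -m inch '[0,0,0,0,80,0,0,0,0,90,0,0,0,0,100,0,0,0,0,100,0,0,10,0,100,0,0,25,0,100,0,0,45,0,100,-5,2,60,0,60,-14,4.5,60,0,0,-14,4.5,60,0,0]'
python3 -m inch '[0,0,0,0,0,0,0,0,0,0,0,0,0,0,0,0,0,0,0,0,0,0,0,0,0,0,0,0,0,0]'
```

```text
t: 6.72
tool_pos: [0.6216, -0.1981, 0.1678]
orientation: [3.105, -0.472, 0.005]
force: [-0.7, -0.4, -0.6]
opening: 0.0774
gripper_force: 0.0
t: 7.22
tool_pos: [0.6215, -0.1981, 0.1647]
orientation: [-3.106, 0.472, 0.001]
force: [-0.2, 1.0, 0.5]
opening: 0.0372
gripper_force: 0.0
```

```bash
python3 -m inch '[0,0,0,0,0,0,0,0,0,0,0,0,0,0,0,0,0,0,0,0,0,0,0,0,0,0,0,0,0,0]'
python3 -m inch '[0,0,-8,0,0,0,0,-16,0,0,0,0,-24,0,0,0,0,-32,0,0,0,0,-40,0,0,0,0,-48,0,0,0,0,-54,0,0,0,0,-60,0,0,0,0,-66,0,0,0,0,-68,0,0]'
```

```text
t: 7.72
tool_pos: [0.6215, -0.1981, 0.1651]
orientation: [-3.106, 0.472, -0.0]
force: [-0.5, 0.3, -0.9]
opening: 0.0011
gripper_force: 0.0
t: 8.55
tool_pos: [0.621, -0.1979, 0.0958]
orientation: [-3.106, 0.472, 0.002]
force: [0.1, -0.9, -0.1]
opening: 0.0004
gripper_force: 0.2
```

```bash
python3 -m inch '[0,0,-2,0,0,0,0,-3,0,0,0,0,-3,0,0]'
```

```text
t: 8.8
tool_pos: [0.6215, -0.1981, 0.0941]
orientation: [-3.106, 0.472, 0.0]
force: [0.1, 0.5, 0.0]
opening: 0.0006
gripper_force: 0.0
```

```bash
python3 -m inch '[0,0,-1,0,0,0,0,-2,0,0,0,0,-2,0,0]'; python3 -m inch '[0,0,-1,0,0,0,0,-1,0,0,0,0,-1,0,0]'
```

```text
t: 9.05
tool_pos: [0.6219, -0.1982, 0.0933]
orientation: [3.106, -0.472, 0.002]
force: [-1.1, 0.7, 4.3]
opening: 0.0008
gripper_force: 2.3
t: 9.3
tool_pos: [0.6219, -0.1983, 0.0931]
orientation: [3.106, -0.472, 0.002]
force: [-4.6, 1.9, 10.5]
opening: 0.0003
gripper_force: 5.0
```

The tip stopped at z=0.093, which is the top face of a level blade, and the force rose to 10.5 N, so the flag is on the far stop. I retreat and check.

```bash
python3 -m inch '[0,0,5,0,0,0,0,20,0,0,0,0,45,0,0,0,0,80,0,0,0,0,115,0,0,-20,-25,140,0,0,-45,-50,140,0,0,-70,-75,140,0,0,-95,-100,140,0,0,-120,-125,140,0,0]'
python3 -m inch '[-30,-30,0,0,0,-60,-60,0,0,0,-90,-90,0,0,0,-120,-120,0,0,0,-150,-150,0,0,0,-170,-170,0,0,0,-170,-170,0,0,0,-170,-170,0,0,0]'
python3 - <<'E'
from plant import robot, read_camera
import cv2, numpy as np
ims=[]
for n,(x,y) in dict(top=(300,180),side=(320,215)).items():
    c=read_camera(n)["image"];ims.append(cv2.resize(c[y-60:y+60,x-60:x+60],(400,400),interpolation=2))
cv2.imwrite("pics/crop4.png",np.hstack(ims))
E
```

```text
t: 10.13
tool_pos: [0.5005, -0.324, 0.2317]
orientation: [3.105, -0.472, 0.001]
force: [0.2, -0.9, -0.3]
opening: 0.0004
gripper_force: 0.0
t: 10.8
tool_pos: [0.33, -0.4943, 0.2313]
orientation: [3.105, -0.478, 0.0]
force: [-0.4, 0.1, 0.0]
opening: 0.0005
gripper_force: 0.0
```

View pics/crop4.png

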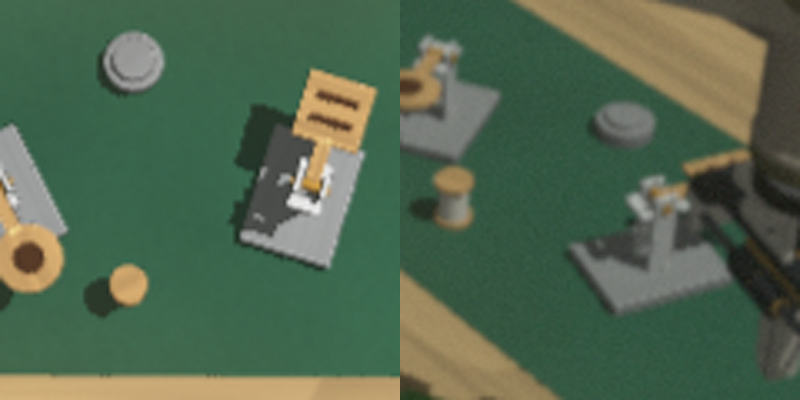

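In the top crop the flag lies on the far side with the two bars up. The stand corners, at about (324,156), (349,165) and (339,200), are within about a pixel of where they started, and nothing else has moved.

```bash
python3 -c "
from plant import job
print(job.close_job())"
```

```text
the job is handed in; nothing more can be done
None
```

The square flag lies flat on its far stop with the bars face up, its stand has not moved noticeably, and the job is handed in; I lifted the flag over with a light fingertip grip on the blade's side edges rather than a pure push, then pressed it down onto the stop.

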